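Hang the tube shelf on its two studs

ROBOT

A 7-joint arm with a two-finger parallel gripper is mounted at the origin on a cart in front of the work surface, level with it; the furniture and walls round the work are solid. World frame = base frame: x ahead of the robot, y to its left, z up, the work surface at z = 0. Lengths are in m, angles in rad, forces in N, time in s.
With the tool pointing down it reaches from about 0.425 to 1.025 m from the base axis. Payload 3.6 kg.
Tool frame: the origin (TCP) lies midway between the tips of the shut fingers; the grasp point (between the pads) lies 19 mm behind it; z points along the fingers, y is the line along which they close (so a half turn about z gives the same grasp; the last joint's range is limited). The gripper opens to 85 mm and grips with 20 to 120 N. Pads are 22 mm wide; open, the fingers measure 114 mm over their backs; the gripper's body (76 mm by 85 mm) begins 54 mm behind the grasp point. The pads swing forward as they close: fully open they stand 13 mm farther back than shut.
Start: joints at [-1.413, 0.591, 0.048, 1.609, -0.033, 0.943, -0.034], TCP at [0.181, 0.702, 0.231] pointing down, gripper open.
Joint ranges: [-2.69, 2.69], [-0.47, 2.24], [-1.27, 1.36], [0.19, 2.51], [-1.53, 4.68], [0.08, 2.07], [-3.09, 3.09]. Speed limits (rad/s): [2.57, 2.57, 3.14, 3.14, 3.14, 3.14, 3.14].

INTERFACE

Orientations are given as a rotation vector (axis times angle).
In Python, from plant import observe, read_camera, camera_model, r gives the robot as it stands. The module is installed in compiled form; this text tells all that it offers.
- The arm moves only by the tool send_rows, never from a script. Its arguments are lists of equal length, an entry for each row: "offset": the shift along the tool's x, y, z in m, a list of three; "dr": the turn, a rotation vector about the tool's x, y, z in rad, a list of three. A call has 1 to 8 rows; each row is the pose to reach, as a shift and turn from the pose commanded when the call began, along the tool's axes at that moment; what a row does not reach only later rows make up. A row lasts 1/12 s, in which the tool goes at most 41.7 mm and 7.16 degrees, less where a joint would pass 70% of its speed; a pose out of reach is approached as far as the arm can. A call with a gripper value outside its range is refused whole. "claw" is the closure in counts, from 0 (fully open) to 255 (shut), set as the call begins (left out, the last holds). The fingers move at their own pace and stop on an object; "squeeze" is the grip in N (left out, the last holds). Time passes only in rows, so rows that repeat a pose let the fingers close. It gives the time, the measured TCP pose, the force, the opening and the grip force at its end, in the units of the state.
- observe(): the state, without advancing time (a new reading comes with each control period).
- read_camera(name): name is "side" or "top" or "wrist"; returns (picture, depth): 400x640x3 uint8, blue, green, red; 400x640 float32, m along the optical axis (not along the pixel's ray), 0 where there is no reading.
- camera_model(name): a dict with "K" (3x3 intrinsics, pixels), "k1" (the pictures are not rectified: a ray, as slopes to the right and down, at radius r is drawn at 1 + k1 r^2 times it, then the intrinsics apply), "R" (3x3) and "t" (3): a world point X has camera coordinates R X + t. Camera axes: x right, y down, z forward; pixel columns grow to the right and rows downward; lengths in m; the calibration is good to about 2 mm. A picture is of the moment at which its call begins: read the wrist's pose just before it. camera_model takes no time and is no camera call; for the wrist camera it gives the pose at the moment of the call.
- r.finish_job(): hands the job in; it is judged then, once.
The state is a dict: "time": time; "qpos": joint angles; "joint_velocities": joint speeds; "tau": joint torques, N m; "tool_pos": TCP position; "orientation": TCP orientation; "contact_force": force on the tool from outside, world axes, zero at the start; "moment": the same for the moment, N m; "opening": opening from 0.0 (shut) to 1.0 (fully open); "gripper_force": force on a finger pad.
Only numpy, scipy, OpenCV 4.12 (cv2) and the standard library are available. Lean on these libraries where they do the work, as an engineer would, in place of code of your own. Each camera call takes 0.05 s, during which the arm holds its last target. There are 200 camera calls.

TASK

Pick up the aluminium tube shelf by its top tab, hang it by its two keyholes on the two studs of the upright board, with both stud heads through the keyholes and the shelf let down until it hangs fully home, level and close against the board, and let go. Nobody measured where the stud bar is set along its groove, so feel for the studs gently (never press or jam the shelf against the board or studs with more than about 25 N), and leave the other things on the bench where they are.

Things in the scene. Friction and masses are not known exactly. Their poses are not given: they have to be found in the camera images.
- shelf_mid (a point): Loose tube shelf, plain aluminium, about 0.22 kg, 140 mm wide (its y), 122 mm tall, 62 mm deep; it starts upright on the bench. Point: in the plane of the back face of its 5 mm back plate, mid-width, 59 mm above the underside; when hung fully home this point is level with the stud axes. Axes: z up, x towards the back (the side that goes against the board).
- tab_mid (a point): Grip point in the shelf's upright top tab: 46 mm above the shelf point and 4 mm in front (-x) of the back face. The tab is 8 mm thick (x), 36 mm wide (y); it rises from the plate's top edge (31 mm below this point) to 17 mm above this point. Grip it across its thickness.
- window_0 (a point): Centre of the shelf's keyhole window at +y, in the back face's plane, 19 mm below and 40 mm beside the shelf point. Keyhole: a window 15 mm square cut through the 5 mm plate, with a slot 8.5 mm wide, flared at its mouth, rising from the window's middle; the slot's top end is 22 mm above this point.
- window_1 (a point): Centre of the same keyhole window at -y, 40 mm to the other side of the shelf's middle.
- board_mid (a point): Fixed upright board, 210 mm wide, its top edge 10 mm above this point. Point: on its flat front face, mid-width, 105 mm above the bench, at the height of the stud axes. Axes: x into the board, y along it, z up. A bar lying flush in a groove of the face carries two studs 80 mm apart; it does not give, but the middle between the studs may be anywhere from 18 mm to -18 mm in y of this point.
- beaker: Empty glass beaker, 58x66x72 mm, a bystander to be left alone; origin under its centre
- vial: Small capped vial standing upright, 22 mm diameter, 50 mm tall, a bystander to be left alone; origin under its centre
- tip_box: Pipette tip box with clear lid, 85x120x67 mm, a bystander to be left alone; origin under its centre
- timer: Flat bench timer, 62x65x19 mm, a bystander to be left alone; origin under its centre
- crucible: Porcelain crucible, 47 mm diameter, 37 mm tall, a bystander to be left alone; origin under its centre
- stand: Board, foot, bar and studs as one solid, 115 mm deep behind the face; origin on the bench under the face's middle. Each stud stands out along -x: neck 6 mm diameter, 7 mm long, then a round head 12 mm diameter, 5 mm long, its front edge just broken; its front is 12 mm from the face. Shelf on: windows at stud height, push along +x till its back meets the face, then down 19 mm.
- tube_shelf: The tube shelf as one solid; origin on its underside, 59 mm below the shelf point, same axes. The foot shelf with three tube holes runs 62 mm forward (-x) from the back face at the bottom.

How it is judged:
On the way, in this order (a step that is already met when the one before it is completed fails the run):
1. the tube shelf is lifted clear of the bench (height (world z) of shelf_mid above 0.085 m), for 0.1 s.
2. the stud heads are through both keyhole windows: the shelf's back is within 4 mm of the board, still well above its hung height (x of shelf_mid in the frame of board_mid between -0.004 and 0.003 m and z of shelf_mid in the frame of board_mid between 0.01 and 0.026 m and y of shelf_mid in the frame of board_mid between -0.023 and 0.023 m).
At the end, for the whole second after the job is handed in: The tube shelf hangs at rest on both studs: its point within 5 mm of the board's face, within 3.5 mm of the studs' height and within 23 mm sideways of the board's point, tilted less than 0.10 rad, its width parallel to the board within 0.06 rad (x of shelf_mid in the frame of board_mid between -0.005 and 0.003 m and y of shelf_mid in the frame of board_mid between -0.023 and 0.023 m and z of shelf_mid in the frame of board_mid between -0.0035 and 0.0035 m and angle between shelf_mid's own z axis and vertical below 0.1 rad and angle between the y axis of shelf_mid and the y axis of board_mid, either way round below 0.06 rad and linear speed of tube_shelf below 0.01 m/s and angular speed of tube_shelf below 0.1 rad/s); the robot touches nothing.
It fails at once if the shelf is pressed or jammed against the board, bar or studs with more than 30 N (contact force between tube_shelf and stand above 30 N).
It fails at once if a bystander (beaker, vial, tip box, timer or crucible) is shifted by more than 30 mm (distance of any of beaker, vial, tip_box, timer, crucible from where it was at the start of the episode above 0.03 m).
It also fails if it takes over 67 s, if anything falls off the work surface, if the arm or the gripper's body presses on something with over 40 N, if the wrist force passes 120 N, or if a joint passes its speed limit or range.

## Working session

There is one attempt and no reset: what is moved stays moved. The work goes in short steps, Python scripts to look and compute and a tool call to move; the robot and the scene stay as the last step left them, time stands still between calls to the robot, and variables do not carry over. Pictures are saved under pics/ and viewed, at most 10 in all, crops included, and the job is handed in when it is done.

Besides the shell and the picture viewer there is one more tool, called after ">>>" as name(argument=value, ...) on one line, values as JSON. send_rows: Moves the arm, as the interface text tells. Its arguments: {"type":"object","properties":{"offset":{"type":"array"},"dr":{"type":"array"},"claw":{"type":"number"},"squeeze":{"type":"number"}},"required":["offset","dr"]}

```bash
mkdir -p pics; cat > h.py <<'E'
import numpy as np, cv2
from scipy.spatial.transform import Rotation as Rn
from plant import observe, read_camera, camera_model, r
def cloud(name):
    m=camera_model(name); p,d=read_camera(name)
    K=np.array(m["K"]);k1=m["k1"]
    v,u=np.mgrid[0:400,0:640]
    x=(u-K[0,2])/K[0,0];y=(v-K[1,2])/K[1,1]
    a,b=x.copy(),y.copy()
    for _ in range(8):
        s=1+k1*(a*a+b*b);a=x/s;b=y/s
    C=np.stack([a*d,b*d,d],-1)
    W=(C-np.array(m["t"]))@np.array(m["R"])
    W[d==0]=np.nan
    return p,d,W,m
def proj(m,X):
    c=np.array(m["R"])@np.array(X)+np.array(m["t"]);a,b=c[:2]/c[2];s=1+m["k1"]*(a*a+b*b)
    K=np.array(m["K"]);return K[0,0]*a*s+K[0,2],K[1,1]*b*s+K[1,2]
E
python3 - <<'E'
from h import *
for n in("side","top"):
    p,d,W,m=cloud(n);cv2.imwrite(f"pics/{n}0.png",p);np.savez(f"{n}0.npz",W=W,p=p)
    print(n,-np.array(m["R"]).T@m["t"],np.array(m["R"])[2],m["K"][0][0])
o=observe();print(o["time"],o["tool_pos"],Rn.from_rotvec(o["orientation"]).as_matrix(),o["contact_force"],o["opening"])
E
```

```text
side [0.28828978 0.86515473 0.45600874] [ 0.24206934 -0.90010725 -0.36222833] 382.55882458940516
top [0.4551193  0.0151599  1.10166933] [ 0.06334534  0.01548149 -0.99787158] 373.0761713062077
0.1 [0.18040465 0.70139717 0.23021317] [[-9.68499284e-01  2.49015976e-01 -4.23988946e-04]
 [ 2.49016315e-01  9.68497075e-01 -2.07148341e-03]
 [-1.05200408e-04 -2.11181036e-03 -9.99997765e-01]] [ 0.32903966 -0.69803852  0.40928119] 1.0010496902742214
```

View pics/side0.png

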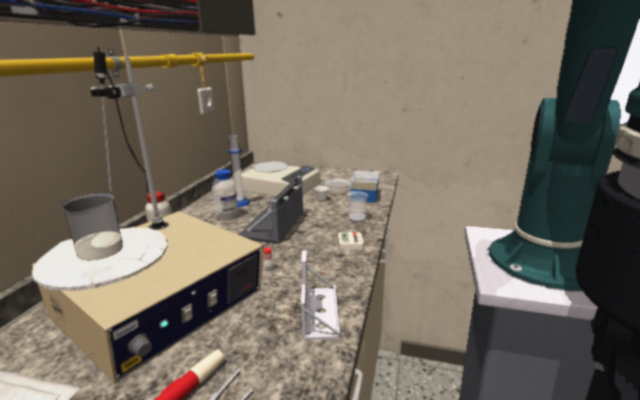

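View pics/top0.png

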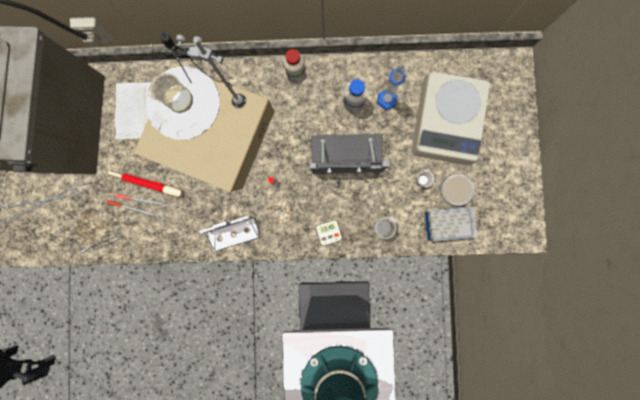

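The top view shows the shelf at about px (230,232), with its plate on the upper edge and the tab near (238,222). The board is at (347,150), with stud heads near (331,170) and (360,170). The side view shows the shelf at (318,300) and the board at (290,205).

```bash
python3 - <<'E'
from h import *
T=np.load("top0.npz");W=T["W"];S=np.load("side0.npz");V=S["W"]
def rep(n,P):
    if len(P)<4: print(n,len(P));return
    c=np.median(P,0);r=cv2.minAreaRect(P[:,:2].astype(np.float32)*1000)
    print(n,len(P),c.round(4),P.min(0).round(4),P.max(0).round(4),"rect",np.round(r[0],1),np.round(r[1],1),round(r[2],1))
def reg(W,a,b):
    P=W.reshape(-1,3);return P[np.all((P>a)&(P<b),1)]
for n,w in(("top",W),("side",V)):
    print(n,"bench",np.nanmedian(reg(w,[.4,.1,-.02],[.5,.2,.02])[:,2]))
print("at shelf",W[232,230],"board",W[140,347],W[170,331],W[170,360])
c=W[232,232]; a=c-[.1,.12,0];b=c+[.1,.12,0]
for lo,hi in((.105,.14),(.065,.105),(.005,.03)):
    a[2],b[2]=lo,hi;rep(f"shelf z{lo}",reg(W,a,b));rep(f" side",reg(V,a,b))
c=W[140,347]
P=reg(W,[c[0]-.08,c[1]-.17,.1],[c[0]+.08,c[1]+.17,.13]);rep("board top",P)
for n,w in(("top",W),("side",V)):
    P=reg(w,[c[0]-.09,c[1]-.17,.02],[c[0]+.05,c[1]+.17,.109]);rep("board face "+n,P)
p=T["p"];cv2.imwrite("pics/crop.png",np.vstack([cv2.resize(p[125:195,295:400],(735,490)[0:2],interpolation=cv2.INTER_CUBIC)]))
o=np.hstack([cv2.resize(p[205:255,190:270],(400,250)),cv2.resize(p[120:195,300:395],(380,300))[:250]]);
z=W[150:190,305:390,2];
for y in range(160,182,2): print(y,[f"{k*1000:.0f}" for k in W[y,310:386:4,2]])
E
```

```text
top bench 0.0004896903103903081
side bench 0.0007028403311424451
at shelf [0.44644863 0.30559749 0.00861065] board [ 0.70789833 -0.04644103  0.01142298] [0.60529838 0.00461821 0.10850474] [ 0.60242143 -0.07274844  0.1114523 ]
shelf z0.105 52 [0.4688 0.3018 0.121 ] [0.4615 0.2862 0.1058] [0.4743 0.3213 0.1274] rect [468.2 304.2] [ 8.3 36.4] 16.0
 side 87 [0.4655 0.3213 0.1214] [0.4601 0.2914 0.1056] [0.4752 0.3255 0.1234] rect [468.3 307.9] [ 7.3 35.5] 16.1
shelf z0.065 89 [0.4716 0.287  0.0743] [0.4491 0.2361 0.0657] [0.4897 0.3724 0.1015] rect [468.2 304.2] [  8.4 141.4] 16.0
 side 163 [0.4612 0.3248 0.0764] [0.4495 0.2911 0.0656] [0.4684 0.3755 0.1046] rect [460.8 333.4] [ 7.1 85.8] 13.3
shelf z0.005 733 [0.4397 0.3003 0.0072] [0.3622 0.1822 0.005 ] [0.5415 0.4199 0.0297] rect [451.2 300.3] [236.6 179.5] 88.7
 side 1421 [0.4386 0.3086 0.007 ] [0.3949 0.2259 0.005 ] [0.486  0.3756 0.0299] rect [440.  299.7] [ 61.1 143.3] 13.6
board top 0
board face top 146 [ 0.6566 -0.1104  0.0631] [ 0.618  -0.1328  0.0209] [0.7032 0.0451 0.107 ] rect [659.6 -43.3] [ 85.1 177.8] 0.9
board face side 
[... 730 characters left out ...]
'80', '79', '78', '80', '74']
170 ['1', '65', '67', '64', '63', '111', '58', '59', '55', '55', '51', '51', '112', '46', '48', '47', '45', '39', '41']
172 ['2', '31', '24', '28', '21', '108', '23', '19', '15', '15', '11', '13', '11', '9', '6', '6', '-1', '0', '3']
174 ['-1', '1', '-2', '1', '1', '5', '1', '-1', '-1', '3', '1', '-1', '-1', '1', '3', '-5', '3', '4', '0']
176 ['1', '-0', '-1', '-1', '-3', '-1', '2', '-2', '2', '-2', '-3', '0', '2', '-1', '-3', '1', '2', '-2', '1']
178 ['2', '-1', '3', '-1', '-2', '-0', '-2', '-1', '-2', '-0', '1', '0', '2', '-2', '-1', '1', '-1', '1', '1']
180 ['0', '-0', '2', '-1', '0', '-4', '-0', '-1', '-3', '1', '3', '2', '1', '1', '-0', '-2', '1', '1', '2']
```

View pics/crop.png

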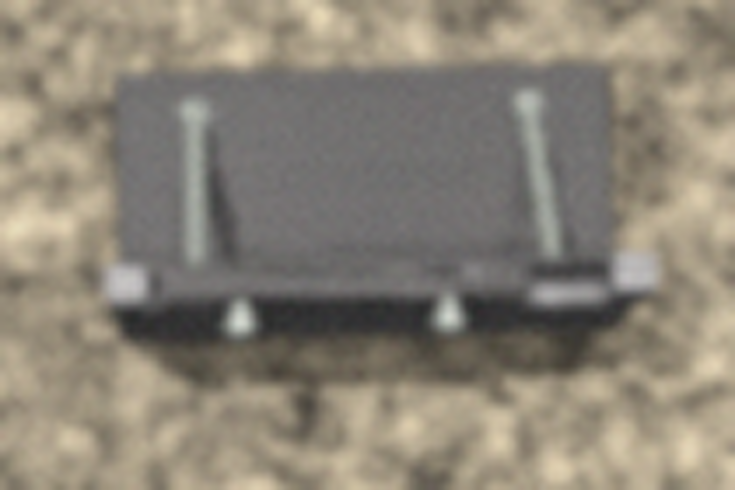

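>>> send_rows(offset=[[-0.027, -0.022, 0], [-0.054, -0.044, 0], [-0.081, -0.067, 0], [-0.108, -0.089, 0], [-0.135, -0.111, 0], [-0.162, -0.134, 0], [-0.188, -0.156, 0], [-0.215, -0.178, 0]], dr=[[0, 0, 0.075], [0, 0, 0.15], [0, 0, 0.225], [0, 0, 0.3], [0, 0, 0.375], [0, 0, 0.45], [0, 0, 0.525], [0, 0, 0.6]], claw=100, squeeze=40)

```text
time: 0.77
tool_pos: [0.3448, 0.4744, 0.231]
orientation: [-1.303, -2.859, 0.001]
contact_force: [1.3, 0.2, -0.1]
opening: 0.605
gripper_force: 0.0
```

```bash
cat >> h.py <<'E'
def go(tp,yaw=None):
    "tool-axes offset and turn to world TCP tp, tool y at heading yaw (deg), tool straight down"
    o=observe();M=Rn.from_rotvec(o["orientation"]).as_matrix()
    yw=np.radians(yaw);y=np.array([np.cos(yw),np.sin(yw),0]);z=np.array([0,0,-1.]);G=np.stack([np.cross(y,z),y,z],1)
    off=M.T@(np.array(tp)-o["tool_pos"]);dr=Rn.from_matrix(M.T@G).as_rotvec()
    print("off",off.round(4),"dr",dr.round(4),"t",round(o["time"],2),"tcp",np.round(o["tool_pos"],4),"F",np.round(o["contact_force"],1),"q",np.round(o["qpos"],2))
E
python3 - <<'E'
from h import *
go([.468,.3055,.20],16)
T=np.load("top0.npz");p=T["p"];m=camera_model("top");K=np.array(m["K"]);R=np.array(m["R"]);C=-R.T@m["t"]
def onz(u,v,z):
    a,b=(u-K[0,2])/K[0,0],(v-K[1,2])/K[1,1];x,y=a,b
    for _ in range(8): s=1+m["k1"]*(a*a+b*b);a,b=x/s,y/s
    d=R.T@[a,b,1.];return C+d*(z-C[2])/d[2]
for n,u,v in(("stud+",329.3,170.5),("stud-",359,170.5)): print(n,onz(u,v,.109))
W=T["W"];P=W.reshape(-1,3);q=P[(P[:,2]>.110)&(P[:,2]<.121)&(abs(P[:,0]-.63)<.06)&(P[:,1]>-.2)&(P[:,1]<.12)]
r_=cv2.minAreaRect(q[:,:2].astype(np.float32)*1000);print("top",len(q),r_,np.median(q,0))
g=p.astype(float).mean(2)
for v in range(160,173,1): print(v,g[v,306:392:3].astype(int))
V=np.load("side0.npz")["W"].reshape(-1,3)
for n,P in(("top",P),("side",V)):
    f=P[(P[:,2]>.02)&(P[:,2]<.1)&(abs(P[:,0]-.62)<.015)&(P[:,1]>-.128)&(P[:,1]<.055)]
    if len(f)>5:
        k=np.polyfit(f[:,1],f[:,0],1);print(n,"face",len(f),k,np.polyval(k,-.034))
E
```

```text
off [-0.2083 -0.0179  0.031 ] dr [-8.000e-04  3.000e-04  4.364e-01] t 0.77 tcp [0.3448 0.4744 0.231 ] F [ 1.3  0.2 -0.1] q [-1.19  0.42  0.22  1.93 -0.13  0.8  -0.17]
stud+ [0.60401701 0.0092182  0.109     ]
stud- [ 0.60152163 -0.07024553  0.109     ]
top 397 ((613.2079467773438, -43.514671325683594), (207.84188842773438, 25.991323471069336), 89.3907470703125) [ 0.61928575 -0.03330566  0.11570781]
160 [146 141 119 110 114 134 127  75 108 110 112 113 103 101 103 100 103 107
 104 103  97  96 126 106 105 106 160 167 138]
161 [143 146 119 109 109 128 125  82 101 107 108 108 106 104 103 100 102 101
 104 101 100 100 117 105 101 106 175 172 134]
162 [130 142 139 119 110 120 119  93 105 102 105 106 103 107 106 110 107 103
 106 115 108 102  91  92  83  94 182 177 132]
163 [115 137 175 143 114 116 114 106 105  98 104  99 104 102 104 116 112  92
 102 127 112 102  71  69  70  79 181 179 130]
164 [120 130 188 158 115 116 113 112 112 108 102 103 109 105 108 114 112 102
 106 124 112 104  80  82  86  89 191 185 127]
165 [127 134 196 167 109 118 120 117 113 115 118 112 119 113 114 114 116 111
 105 11
[... 322 characters left out ...]
117  51  48  53  54  56  49  57  55 108
 122  45  53  64 112 109  99  76  63 119 116]
169 [147 123  67  67  62  53  57 100 148  45  52  45  53  51  50  49  48 127
 144  47  52  56  67  65  59  55  82 143 120]
170 [137 130  57  52  50  53  54 122 168  46  51  51  53  48  50  52  49 139
 158  48  51  48  49  49  50  56  95 138 135]
171 [132 146  70  50  51  51  50 129 172  45  51  50  57  51  51  54  49 122
 137  51  51  60  60  49  54  61 104 119 150]
172 [131 158  87  50  56  49  50 106 128  56  58  56  63  62  63  59  56  87
  97  63  64  73  67  58  55  91 115 107 148]
top face 293 [-1.26577464e-04  6.13330606e-01] 0.6133349100603748
side face 633 [0.00963869 0.61236485] 0.6120371355789038
```

>>> send_rows(offset=[[-0.026, -0.002, 0.004], [-0.056, -0.005, 0.008], [-0.086, -0.008, 0.013], [-0.116, -0.01, 0.017], [-0.146, -0.013, 0.022], [-0.174, -0.015, 0.026], [-0.196, -0.017, 0.03], [-0.208, -0.018, 0.031]], dr=[[0, 0, 0.055], [0, 0, 0.11], [0, 0, 0.165], [0, 0, 0.22], [0, 0, 0.275], [0, 0, 0.33], [0, 0, 0.385], [0, 0, 0.436]], claw=125)

```text
time: 1.43
tool_pos: [0.4693, 0.3042, 0.1997]
orientation: [1.895, 2.505, -0.003]
contact_force: [-0.2, -0.6, 0.8]
opening: 0.512
gripper_force: 0.0
```

>>> send_rows(offset=[[0, 0, 0]], dr=[[0, 0, 0]])

```text
time: 1.52
tool_pos: [0.4695, 0.3046, 0.2]
orientation: [1.894, 2.505, -0.002]
contact_force: [0.7, -0.1, -0.8]
opening: 0.511
gripper_force: 0.0
```

```bash
python3 - <<'E'
from h import *
p,d,W,m=cloud("wrist");cv2.imwrite("pics/w1.png",p)
P=W.reshape(-1,3)
P=P[(abs(P[:,0]-.468)<.06)&(abs(P[:,1]-.305)<.09)]
for lo,hi in((.108,.13),(.066,.1)):
    q=P[(P[:,2]>lo)&(P[:,2]<hi)]
    if len(q)>5: print(lo,len(q),cv2.minAreaRect(q[:,:2].astype(np.float32)*1000),np.median(q,0))
go([.468,.3055,.089],16)
E
```

```text
0.108 437 ((467.14453125, 305.96331787109375), (7.611361026763916, 35.17851638793945), 15.827300071716309) [0.4666144  0.30788498 0.12205567]
0.066 517 ((467.3316650390625, 305.5939636230469), (7.54646635055542, 139.81309509277344), 15.573822021484375) [0.46002664 0.33540351 0.07453425]
off [-0.0013 -0.0005  0.1111] dr [-0.0006  0.0004  0.0017] t 1.57 tcp [0.4682 0.307  0.2001] F [-0.5  0.4  0.2] q [-0.92  0.44  0.35  2.02 -0.22  0.71 -0.15]
```

View pics/w1.png

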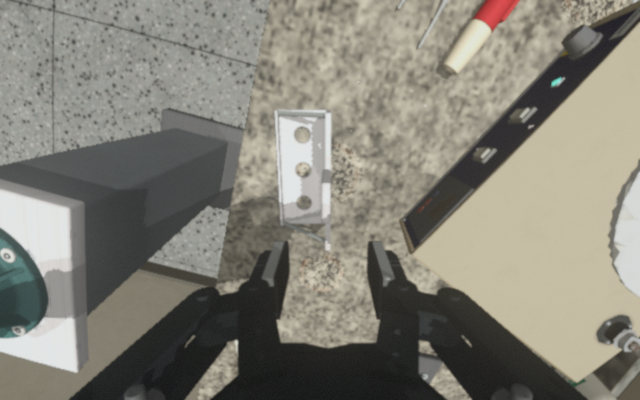

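The wrist view shows the shelf at px (302,170) with its tab in line with the finger gap centre (about column 327). The tab measures (0.467, 0.306), which matches the top and side cameras.

>>> send_rows(offset=[[0, -0.001, 0.012], [0, -0.001, 0.03], [0, -0.001, 0.05], [0, -0.001, 0.07], [0, -0.001, 0.088], [0, -0.001, 0.101], [0, -0.001, 0.11], [0, -0.001, 0.114]], dr=[[0, 0, 0], [0, 0, 0], [0, 0, 0], [0, 0, 0], [0, 0, 0], [0, 0, 0], [0, 0, 0], [0, 0, 0]])

```text
time: 2.23
tool_pos: [0.4653, 0.3093, 0.0851]
orientation: [-1.88, -2.514, 0.002]
contact_force: [0.1, -0.2, 0.1]
opening: 0.509
gripper_force: 0.0
```

>>> send_rows(offset=[[0, 0, 0], [0, 0, 0], [0, 0, 0], [0, 0, 0], [0, 0, 0], [0, 0, 0], [0, 0, 0], [0, 0, 0]], dr=[[0, 0, 0], [0, 0, 0], [0, 0, 0], [0, 0, 0], [0, 0, 0], [0, 0, 0], [0, 0, 0], [0, 0, 0]], claw=255, squeeze=60)

```text
time: 2.9
tool_pos: [0.4674, 0.3081, 0.0872]
orientation: [-1.886, -2.513, -0.002]
contact_force: [-2.1, 1.3, 6.1]
opening: 0.082
gripper_force: 59.7
```

>>> send_rows(offset=[[0, 0, -0.005], [0, 0, -0.015], [0, 0, -0.03], [0, 0, -0.045], [0, 0, -0.06], [0, 0, -0.075], [0, 0, -0.085], [0, 0, -0.09]], dr=[[0, 0, 0], [0, 0, 0], [0, 0, 0], [0, 0, 0], [0, 0, 0], [0, 0, 0], [0, 0, 0], [0, 0, 0]])

```text
time: 3.57
tool_pos: [0.4676, 0.3076, 0.178]
orientation: [1.886, 2.512, 0.003]
contact_force: [0.6, 0.0, -2.6]
opening: 0.081
gripper_force: 58.5
```

>>> send_rows(offset=[[0, 0, 0], [0, 0, 0]], dr=[[0, 0, 0], [0, 0, 0]])

```text
time: 3.73
tool_pos: [0.4667, 0.3074, 0.1762]
orientation: [-1.886, -2.513, 0.0]
contact_force: [-0.1, 0.7, -2.7]
opening: 0.084
gripper_force: 58.5
```

```bash
python3 - <<'E'
from h import *
p,d,W,m=cloud("top");c=np.nanmedian
P=W.reshape(-1,3)
P=P[(P[:,0]>.36)&(P[:,0]<.52)&(abs(P[:,1]-.305)<.1)&(P[:,2]>.08)&(P[:,2]<.12)]
if len(P)>10: print(len(P),cv2.minAreaRect(P[:,:2].astype(np.float32)*1000),np.median(P,0))
p,d,W,m=cloud("side")
P=W.reshape(-1,3)
P=P[(P[:,0]>.36)&(P[:,0]<.52)&(abs(P[:,1]-.305)<.1)&(P[:,2]>.05)&(P[:,2]<.112)]
print(len(P),np.percentile(P,[1,50,99],axis=0).round(4))
cv2.imwrite("pics/s2.png",cv2.resize(p[180:340,240:400],(640,640))[:600])
go([.54,-.0305,.18],-.5)
E
```

```text
763 ((442.1301574707031, 295.1820068359375), (61.63595199584961, 139.95289611816406), 16.140493392944336) [0.44284591 0.27946438 0.09570621]
1418 [[0.3958 0.2284 0.0897]
 [0.4371 0.3133 0.0952]
 [0.4795 0.3728 0.11  ]]
off [-0.3448 -0.0236 -0.0042] dr [-0.0016  0.0009  0.2918] t 3.83 tcp [0.4663 0.3072 0.1755] F [-1.1  0.1 -1.5] q [-0.91  0.48  0.33  2.04 -0.25  0.66 -0.13]
```

View pics/s2.png

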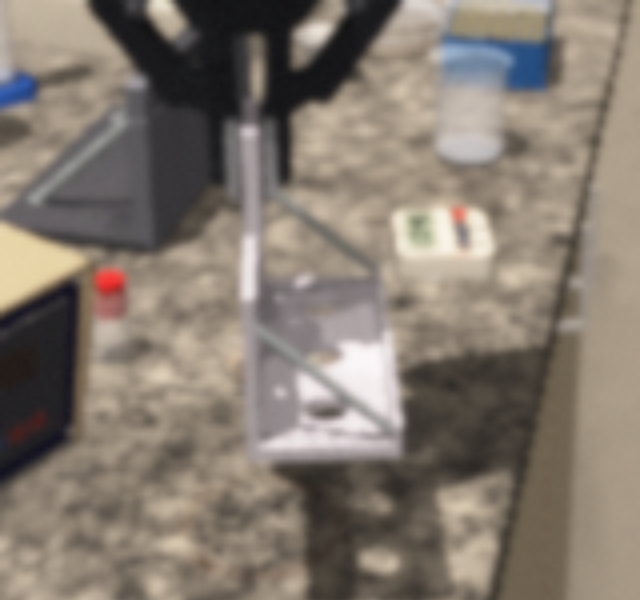

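The side view shows the shelf held upright: tab in the fingers at px (250,150), foot level at (325,440). The way to the board passes above the timer and the vial.

>>> send_rows(offset=[[-0.01, 0, 0], [-0.03, -0.001, 0], [-0.06, -0.002, 0], [-0.095, -0.002, 0], [-0.13, -0.003, 0], [-0.165, -0.004, 0], [-0.2, -0.005, 0], [-0.235, -0.006, 0]], dr=[[0, 0, 0.01], [0, 0, 0.03], [0, 0, 0.06], [0, 0, 0.09], [0, 0, 0.12], [0, 0, 0.15], [0, 0, 0.18], [0, 0, 0.21]])

```text
time: 4.5
tool_pos: [0.5265, 0.0775, 0.1758]
orientation: [-2.141, -2.298, 0.002]
contact_force: [1.0, -0.2, -2.0]
opening: 0.084
gripper_force: 58.5
```

```bash
python3 - <<'E'
from h import *
go([.555,-.0305,.176],-.5)
E
```

```text
off [-0.1098  0.0208 -0.0002] dr [-0.0012  0.0007  0.0793] t 4.5 tcp [0.5265 0.0775 0.1758] F [ 1.  -0.2 -2. ] q [-0.52  0.45  0.39  2.1  -0.28  0.64  0.13]
```

>>> send_rows(offset=[[-0.025, 0.005, 0], [-0.045, 0.009, 0], [-0.065, 0.013, 0], [-0.085, 0.017, 0], [-0.1, 0.019, 0], [-0.108, 0.021, 0], [-0.11, 0.021, 0], [-0.11, 0.021, 0]], dr=[[0, 0, 0.015], [0, 0, 0.03], [0, 0, 0.045], [0, 0, 0.06], [0, 0, 0.07], [0, 0, 0.079], [0, 0, 0.079], [0, 0, 0.079]])

```text
time: 5.17
tool_pos: [0.5554, -0.0285, 0.1759]
orientation: [-2.229, -2.213, 0.001]
contact_force: [0.1, 0.4, -2.6]
opening: 0.081
gripper_force: 58.5
```

```bash
python3 - <<'E'
from h import *
p,d,W,m=cloud("top")
P=W.reshape(-1,3)
P=P[(P[:,0]>.44)&(P[:,0]<.575)&(abs(P[:,1]+.03)<.1)&(P[:,2]>.08)&(P[:,2]<.12)]
print(len(P),cv2.minAreaRect(P[:,:2].astype(np.float32)*1000),np.median(P,0))
go([.575,-.0305,.153],-.5)
w,d,W,m=cloud("wrist")
cv2.imwrite("pics/b3.png",np.vstack([cv2.resize(p[150:225,290:400],(660,450)),]));cv2.imwrite("pics/w3.png",w)
E
```

```text
0 ((0.0, 0.0), (0.0, 0.0), 0.0) [nan nan nan]
off [-0.003   0.0198  0.0228] dr [-0.0013 -0.0006  0.0031] t 5.22 tcp [ 0.5553 -0.0274  0.1759] F [ 0.   0.4 -1.7] q [-0.32  0.48  0.4   2.05 -0.3   0.66  0.26]
  return _methods._mean(a, axis=axis, dtype=dtype,
  ret = um.true_divide(
```

View pics/w3.png

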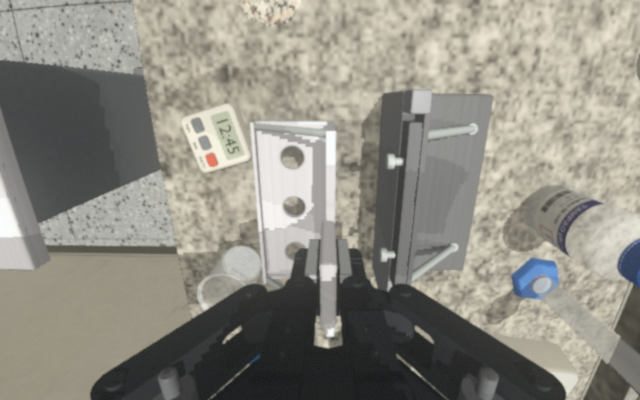

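The wrist view shows the stud heads at px (395,161) and (389,255), and the shelf plate's +y end at about (331,128). I will measure them relative to each other from this view.

```bash
python3 - <<'E'
from h import *
p,d,W,m=cloud("wrist");o=observe();print(o["tool_pos"])
np.savez("w3.npz",p=p,W=W)
def rep(n,q):
    r_=cv2.minAreaRect(q[:,:2].astype(np.float32)*1000);print(n,len(q),np.round(r_[0],1),np.round(r_[1],1),round(r_[2],2),np.median(q,0).round(4),q.min(0).round(4),q.max(0).round(4))
for n,(u0,u1,v0,v1) in(("s+",(384,404,150,174)),("s-",(378,398,243,266))):
    q=W[v0:v1,u0:u1].reshape(-1,3);q=q[(q[:,2]>.097)&(q[:,2]<.118)&(q[:,0]<.6125)];rep(n,q)
q=W[100:300,300:350].reshape(-1,3);q=q[(q[:,2]>.155)&(q[:,2]<.175)];rep("plate top",q)
q=W[200:345,305:345].reshape(-1,3);q=q[(q[:,2]>.2)&(q[:,2]<.22)&(abs(q[:,0]-.555)<.015)];rep("tab top",q)
q=W[85:320,240:340].reshape(-1,3);q=q[(q[:,2]>.085)&(q[:,2]<.102)&(q[:,0]<.57)];rep("foot",q)
q=W[80:320,370:440].reshape(-1,3);q=q[(q[:,2]>.111)&(q[:,2]<.12)];rep("board top",q)
E
```

```text
[ 0.55536565 -0.02642396  0.17599444]
s+ 281 [605.7  10.2] [19.9 12.7] 89.06 [0.6059 0.0114 0.1079] [5.993e-01 1.000e-04 9.730e-02] [0.6121 0.02   0.1123]
s- 292 [605.4 -68.7] [28.7 13.5] 89.44 [ 0.6084 -0.0672  0.1086] [ 0.5986 -0.0831  0.0972] [ 0.6121 -0.0544  0.1164]
plate top 940 [555.4  13.3] [54.3  7.7] 89.52 [0.5567 0.0123 0.1633] [ 0.5514 -0.0138  0.1552] [0.5591 0.0405 0.1749]
tab top 2100 [556.8 -29. ] [17.7 36.3] 11.15 [ 0.5549 -0.0196  0.2111] [ 0.5451 -0.0472  0.2   ] [ 0.5631 -0.011   0.22  ]
foot 7703 [527.7 -29.5] [140.6  61.1] 89.67 [ 0.5202 -0.0142  0.0953] [ 0.4969 -0.0997  0.0883] [0.5587 0.0409 0.102 ]
board top 3897 [612.5 -15.9] [155.3  26.8] 89.41 [ 0.6181 -0.0052  0.1156] [ 0.5993 -0.0935  0.111 ] [0.6264 0.0617 0.1185]
```

```bash
python3 - <<'E'
from h import *
D=np.load("w3.npz");p,W=D["p"],D["W"]
g=p.astype(float).mean(2)
for n,(u0,u1,v0,v1) in(("s+",(384,404,148,176)),("s-",(378,398,241,269))):
    q=W[v0:v1,u0:u1].reshape(-1,3);b=g[v0:v1,u0:u1].ravel();k=(q[:,2]>.095)&(q[:,2]<.114)&(q[:,0]<.606);q=q[k];print(n,len(q),q.mean(0).round(4),np.percentile(q,[2,50,98],axis=0).round(4).tolist())
q=W[100:180,300:350].reshape(-1,3);q=q[(q[:,2]>.155)&(q[:,2]<.168)];print(np.percentile(q,[1,50,99],axis=0).round(4).tolist())
q=W[80:320,370:440].reshape(-1,3)
for lo in(.03,.05,.07,.09):
    f=q[(q[:,2]>lo)&(q[:,2]<lo+.02)&(q[:,0]<.625)&(q[:,0]>.606)]
    if len(f)>20:
        k=np.polyfit(f[:,1],f[:,0],1);print("face",lo,len(f),k.round(4),np.median(f,0).round(4))
E
```

```text
s+ 142 [0.6016 0.0116 0.1088] [[0.5994, 0.0059, 0.1009], [0.6014, 0.0117, 0.1098], [0.6056, 0.0164, 0.1118]]
s- 127 [ 0.6014 -0.0676  0.1084] [[0.5988, -0.0742, 0.1025], [0.6011, -0.0673, 0.1089], [0.6058, -0.0629, 0.1117]]
[[0.5545, 0.0135, 0.156], [0.5568, 0.0277, 0.1631], [0.559, 0.0404, 0.1647]]
face 0.03 724 [0.0108 0.6115] [ 0.6111 -0.0272  0.0398]
face 0.05 764 [0.011  0.6115] [ 0.6112 -0.0222  0.0604]
face 0.07 950 [0.011  0.6116] [ 0.6113 -0.0151  0.0808]
face 0.09 1395 [0.0263 0.6124] [6.116e-01 4.000e-04 1.006e-01]
```

>>> send_rows(offset=[[0.0, 0.001, 0.004], [0.001, 0.004, 0.01], [0.001, 0.008, 0.016], [0.0015, 0.013, 0.021], [0.0015, 0.018, 0.024], [0.0015, 0.023, 0.025], [0.0015, 0.027, 0.025], [0.0015, 0.028, 0.025]], dr=[[0, 0, 0.001], [0, 0, 0.002], [0, 0, 0.003], [0, 0, 0.004], [0, 0, 0.004], [0, 0, 0.004], [0, 0, 0.004], [0, 0, 0.004]])

```text
time: 5.98
tool_pos: [0.5853, -0.0268, 0.1514]
orientation: [2.232, 2.209, 0.001]
contact_force: [-0.2, -0.2, -2.3]
opening: 0.086
gripper_force: 58.4
```

>>> send_rows(offset=[[0, 0, 0], [0, 0, 0], [0, 0, 0]], dr=[[0, 0, 0], [0, 0, 0], [0, 0, 0]])

```text
time: 6.23
tool_pos: [0.5836, -0.0267, 0.1515]
orientation: [-2.233, -2.21, 0.0]
contact_force: [0.3, 0.6, -2.6]
opening: 0.084
gripper_force: 58.4
```

```bash
python3 - <<'E'
from h import *
p,d,W,m=cloud("wrist");o=observe();print(o["tool_pos"],o["contact_force"]);cv2.imwrite("pics/w4.png",p)
q=W[60:240,250:420].reshape(-1,3)
a=q[(q[:,2]>.132)&(q[:,2]<.145)&(q[:,0]>.57)&(q[:,0]<.6)];print("plate",len(a),np.percentile(a,[1,50,99],axis=0).round(4).tolist())
for lo in(0,.05):
  a=W.reshape(-1,3);a=a[(a[:,2]>.098)&(a[:,2]<.114)&(a[:,0]>.597)&(a[:,0]<.606)&(a[:,1]>-.09)&(a[:,1]<.03)&((a[:,1]>-.03)==(lo==0))];print(len(a),np.percentile(a,[2,50,98],axis=0).round(4).tolist() if len(a) else 0)
E
```

```text
[ 0.58358485 -0.02670277  0.15148697] [ 0.28883623 -0.69665811 -2.94064311]
plate 878 [[0.5809, -0.0126, 0.1369], [0.5852, 0.0139, 0.1387], [0.5876, 0.0403, 0.1439]]
159 [[0.5995, 0.0056, 0.1052], [0.6019, 0.012, 0.1101], [0.6055, 0.0168, 0.1122]]
0 0
```

>>> send_rows(offset=[[0.0003, 0.002, 0], [0.0006, 0.005, 0], [0.0006, 0.008, 0], [0.0006, 0.01, 0], [0.0006, 0.0105, 0], [0.0006, 0.011, 0], [0.0006, 0.0115, 0], [0.0006, 0.012, 0]], dr=[[0, 0, 0], [0, 0, 0], [0, 0, 0], [0, 0, 0], [0, 0, 0], [0, 0, 0], [0, 0, 0], [0, 0, 0]])

```text
time: 6.95
tool_pos: [0.5957, -0.0262, 0.1513]
orientation: [-2.232, -2.21, 0.0]
contact_force: [0.1, -0.1, -2.7]
opening: 0.085
gripper_force: 58.4
```

>>> send_rows(offset=[[0, 0.0005, 0], [0, 0.001, 0], [0, 0.0015, 0], [0, 0.002, 0]], dr=[[0, 0, 0], [0, 0, 0], [0, 0, 0], [0, 0, 0]])

```text
time: 7.28
tool_pos: [0.5979, -0.0262, 0.1513]
orientation: [-2.233, -2.21, -0.0]
contact_force: [0.2, 0.8, -2.6]
opening: 0.084
gripper_force: 58.4
```

>>> send_rows(offset=[[0, 0.0005, 0], [0, 0.001, 0], [0, 0.0015, 0]], dr=[[0, 0, 0], [0, 0, 0], [0, 0, 0]])

```text
time: 7.53
tool_pos: [0.5994, -0.0262, 0.1513]
orientation: [2.232, 2.21, 0.0]
contact_force: [-0.3, 0.2, -2.9]
opening: 0.082
gripper_force: 58.4
```

>>> send_rows(offset=[[0, 0.0005, 0], [0, 0.001, 0], [0, 0.0015, 0], [0, 0.002, 0], [0, 0.0025, 0], [0, 0.003, 0]], dr=[[0, 0, 0], [0, 0, 0], [0, 0, 0], [0, 0, 0], [0, 0, 0], [0, 0, 0]])

```text
time: 8.03
tool_pos: [0.6024, -0.0262, 0.1513]
orientation: [2.232, 2.21, 0.0]
contact_force: [-0.3, 0.1, -2.6]
opening: 0.082
gripper_force: 58.4
```

>>> send_rows(offset=[[0, 0.0005, 0], [0, 0.001, 0], [0, 0.0015, 0], [0, 0.002, 0]], dr=[[0, 0, 0], [0, 0, 0], [0, 0, 0], [0, 0, 0]])

```text
time: 8.37
tool_pos: [0.6044, -0.0262, 0.1513]
orientation: [2.232, 2.21, 0.0]
contact_force: [0.2, 0.4, -2.0]
opening: 0.087
gripper_force: 58.4
```

>>> send_rows(offset=[[0, 0.0005, 0], [0, 0.001, 0], [0, 0.001, 0]], dr=[[0, 0, 0], [0, 0, 0], [0, 0, 0]])

```text
time: 8.62
tool_pos: [0.6055, -0.0263, 0.1513]
orientation: [2.232, 2.21, 0.0]
contact_force: [0.0, -0.5, -2.8]
opening: 0.085
gripper_force: 58.4
```

>>> send_rows(offset=[[0, 0.0005, 0], [0, 0.001, 0], [0, 0.001, 0]], dr=[[0, 0, 0], [0, 0, 0], [0, 0, 0]])

```text
time: 8.87
tool_pos: [0.6065, -0.0262, 0.1513]
orientation: [2.232, 2.21, 0.0]
contact_force: [-1.3, 0.3, -1.6]
opening: 0.086
gripper_force: 58.4
```

>>> send_rows(offset=[[0, 0.0005, 0], [0, 0.0005, 0], [0, 0.0005, 0]], dr=[[0, 0, 0], [0, 0, 0], [0, 0, 0]])

```text
time: 9.12
tool_pos: [0.6069, -0.0262, 0.1513]
orientation: [-2.232, -2.21, 0.0]
contact_force: [-0.1, -0.1, -2.7]
opening: 0.089
gripper_force: 58.4
```

>>> send_rows(offset=[[0, 0.0005, 0], [0, 0.0005, 0], [0, 0.0005, 0]], dr=[[0, 0, 0], [0, 0, 0], [0, 0, 0]])

```text
time: 9.37
tool_pos: [0.6074, -0.0262, 0.1513]
orientation: [2.232, 2.21, 0.0]
contact_force: [-0.4, -0.3, -2.9]
opening: 0.09
gripper_force: 58.4
```

>>> send_rows(offset=[[0, 0.0005, 0], [0, 0.0005, 0], [0, 0.0005, 0]], dr=[[0, 0, 0], [0, 0, 0], [0, 0, 0]])

```text
time: 9.62
tool_pos: [0.6075, -0.0262, 0.1512]
orientation: [-2.232, -2.21, 0.001]
contact_force: [-1.6, 0.6, -1.2]
opening: 0.086
gripper_force: 58.5
```

>>> send_rows(offset=[[0, 0.0005, 0], [0, 0.0005, 0], [0, 0.0005, 0]], dr=[[0, 0, 0], [0, 0, 0], [0, 0, 0]])

```text
time: 9.87
tool_pos: [0.6077, -0.0263, 0.1511]
orientation: [-2.232, -2.21, 0.002]
contact_force: [-2.3, 0.1, -1.6]
opening: 0.083
gripper_force: 58.6
```

```bash
python3 - <<'E'
from h import *
p,d,W,m=cloud("wrist");o=observe();print(o["tool_pos"],o["contact_force"],o["moment"])
q=W[60:240,250:420].reshape(-1,3)
a=q[(q[:,2]>.132)&(q[:,2]<.145)&(q[:,0]>.595)&(q[:,0]<.62)&(q[:,1]>0)];print("plate",len(a),np.percentile(a,[1,50,99],axis=0).round(4).tolist())
b=W.reshape(-1,3);b=b[(b[:,2]>.111)&(b[:,2]<.12)&(b[:,0]>.6)&(b[:,0]<.63)];print("board top",len(b),np.percentile(b,[1,50,99],axis=0).round(4).tolist())
cv2.imwrite("pics/w5.png",cv2.resize(p[60:260,240:480],(720,600)))
E
```

```text
[ 0.60768609 -0.02625857  0.15114551] [-1.00748667  0.09790391 -0.50232878] [-0.03456639  0.48565949  0.09186492]
plate 651 [[0.6069, 0.0005, 0.1359], [0.6093, 0.0215, 0.1383], [0.6116, 0.0408, 0.1397]]
board top 3188 [[0.603, -0.1315, 0.1117], [0.6189, 0.0165, 0.1158], [0.6256, 0.0613, 0.1179]]
```

View pics/w5.png

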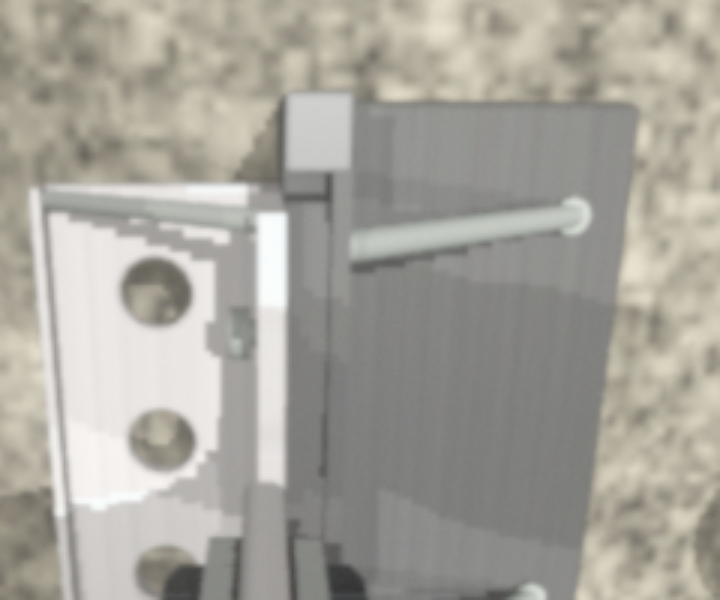

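The crop shows the stud head through the window, in front of the plate at px (238,330), and the plate against the board face at column 287. I'll ease off the face slightly and lower.

>>> send_rows(offset=[[0, -0.0006, 0], [0, -0.0006, 0.001], [0, -0.0006, 0.002], [0, -0.0006, 0.003], [0, -0.0006, 0.004], [0, -0.0006, 0.005], [0, -0.0006, 0.006]], dr=[[0, 0, 0], [0, 0, 0], [0, 0, 0], [0, 0, 0], [0, 0, 0], [0, 0, 0], [0, 0, 0]])

```text
time: 10.5
tool_pos: [0.6076, -0.0262, 0.1452]
orientation: [-2.232, -2.21, 0.0]
contact_force: [-2.5, 0.8, -2.5]
opening: 0.084
gripper_force: 58.6
```

>>> send_rows(offset=[[0, 0, 0.001], [0, 0, 0.002], [0, 0, 0.003], [0, 0, 0.004], [0, 0, 0.004]], dr=[[0, 0, 0], [0, 0, 0], [0, 0, 0], [0, 0, 0], [0, 0, 0]])

```text
time: 10.92
tool_pos: [0.6076, -0.0262, 0.1411]
orientation: [-2.232, -2.21, 0.0]
contact_force: [-2.4, -0.4, -2.5]
opening: 0.091
gripper_force: 58.6
```

>>> send_rows(offset=[[0, 0, 0.001], [0, 0, 0.002], [0, 0, 0.003], [0, 0, 0.004], [0, 0, 0.004]], dr=[[0, 0, 0], [0, 0, 0], [0, 0, 0], [0, 0, 0], [0, 0, 0]])

```text
time: 11.33
tool_pos: [0.6076, -0.0262, 0.137]
orientation: [-2.232, -2.21, 0.0]
contact_force: [-2.0, -0.9, -2.0]
opening: 0.084
gripper_force: 58.6
```

>>> send_rows(offset=[[0, 0, 0.001], [0, 0, 0.002], [0, 0, 0.003], [0, 0, 0.003]], dr=[[0, 0, 0], [0, 0, 0], [0, 0, 0], [0, 0, 0]])

```text
time: 11.67
tool_pos: [0.6076, -0.0262, 0.134]
orientation: [-2.232, -2.21, 0.0]
contact_force: [-2.3, 0.2, -2.3]
opening: 0.086
gripper_force: 58.6
```

>>> send_rows(offset=[[0, 0, 0.0005], [0, 0, 0.001], [0, 0, 0.001]], dr=[[0, 0, 0], [0, 0, 0], [0, 0, 0]])

```text
time: 11.92
tool_pos: [0.6076, -0.0262, 0.1332]
orientation: [-2.232, -2.21, 0.0]
contact_force: [-3.6, 0.3, -1.5]
opening: 0.087
gripper_force: 58.7
```

>>> send_rows(offset=[[0, 0, 0.0005], [0, 0, 0.001], [0, 0, 0.001]], dr=[[0, 0, 0], [0, 0, 0], [0, 0, 0]])

```text
time: 12.17
tool_pos: [0.6076, -0.0263, 0.1329]
orientation: [-2.232, -2.21, -0.0]
contact_force: [-5.4, 0.2, 5.0]
opening: 0.084
gripper_force: 59.5
```

>>> send_rows(offset=[[0, 0, 0.0005], [0, 0, 0.0005], [0, 0, 0.0005]], dr=[[0, 0, 0], [0, 0, 0], [0, 0, 0]])

```text
time: 12.42
tool_pos: [0.6076, -0.0263, 0.1328]
orientation: [-2.232, -2.21, -0.001]
contact_force: [-5.5, 0.3, 7.0]
opening: 0.089
gripper_force: 60.0
```

>>> send_rows(offset=[[0, -0.0003, -0.001], [0, -0.0003, -0.001]], dr=[[0, 0, 0], [0, 0, 0]], squeeze=20)

```text
time: 12.58
tool_pos: [0.6076, -0.0262, 0.133]
orientation: [2.232, 2.21, 0.001]
contact_force: [-3.6, 0.5, 2.2]
opening: 0.084
gripper_force: 59.0
```

>>> send_rows(offset=[[0, 0, 0], [0, 0, 0], [0, 0, 0], [0, 0, 0], [0, 0, 0], [0, 0, 0]], dr=[[0, 0, 0], [0, 0, 0], [0, 0, 0], [0, 0, 0], [0, 0, 0], [0, 0, 0]], claw=150)

```text
time: 13.08
tool_pos: [0.6079, -0.0263, 0.1329]
orientation: [2.232, 2.21, 0.001]
contact_force: [0.1, 0.1, -0.8]
opening: 0.412
gripper_force: 0.0
```

>>> send_rows(offset=[[0, 0, -0.005], [0, 0, -0.015], [0, 0, -0.03], [0, 0, -0.05], [0, 0, -0.07], [0, 0, -0.09], [0, 0, -0.105], [0, 0, -0.11]], dr=[[0, 0, 0], [0, 0, 0], [0, 0, 0], [0, 0, 0], [0, 0, 0], [0, 0, 0], [0, 0, 0], [0, 0, 0]])

```text
time: 13.75
tool_pos: [0.6092, -0.0267, 0.2465]
orientation: [2.23, 2.207, 0.007]
contact_force: [0.8, -0.7, 0.1]
opening: 0.414
gripper_force: 0.0
```

```bash
python3 - <<'E'
from h import *
p,d,W,m=cloud("wrist");o=observe();print(o["time"],o["tool_pos"],o["contact_force"])
P=W.reshape(-1,3);P=P[(P[:,0]>.5)&(P[:,0]<.64)&(abs(P[:,1]+.03)<.1)]
for n,lo,hi,x in(("tab",.15,.18,.64),("plate",.113,.14,.612),("foot",.038,.055,.608),("boardtop",.111,.12,.63)):
    q=P[(P[:,2]>lo)&(P[:,2]<hi)&(P[:,0]<x)]
    if len(q)>5: r_=cv2.minAreaRect(q[:,:2].astype(np.float32)*1000);print(n,len(q),np.round(r_[0],1),np.round(r_[1],1),round(r_[2],2),np.percentile(q,[1,50,99],axis=0).round(4).tolist())
s,_,_,_=cloud("side")
a=cv2.resize(p,(480,300));b=cv2.resize(s[160:260,220:380],(480,300));cv2.imwrite("pics/end.png",np.vstack([a,b]))
E
```

```text
13.8 [ 0.60913275 -0.02659841  0.24607232] [ 0.04193372 -0.69310253  0.47156492]
tab 445 [606.8 -28.7] [35.7  7.8] 89.27 [[0.603, -0.0458, 0.1527], [0.6068, -0.0259, 0.1679], [0.6108, -0.011, 0.1693]]
plate 595 [607.8 -19.5] [  8.4 158.8] 0.01 [[0.6046, -0.0977, 0.1138], [0.609, -0.0031, 0.12], [0.612, 0.0547, 0.1373]]
foot 3973 [579.2 -28.4] [139.9  55.7] 89.32 [[0.5519, -0.0963, 0.0498], [0.5754, -0.0214, 0.0521], [0.6047, 0.0412, 0.054]]
boardtop 2461 [612.2 -34.1] [191.5  25.6] 89.4 [[0.6054, -0.1221, 0.1132], [0.6182, -0.0099, 0.1158], [0.6255, 0.0606, 0.1199]]
```

View pics/end.png

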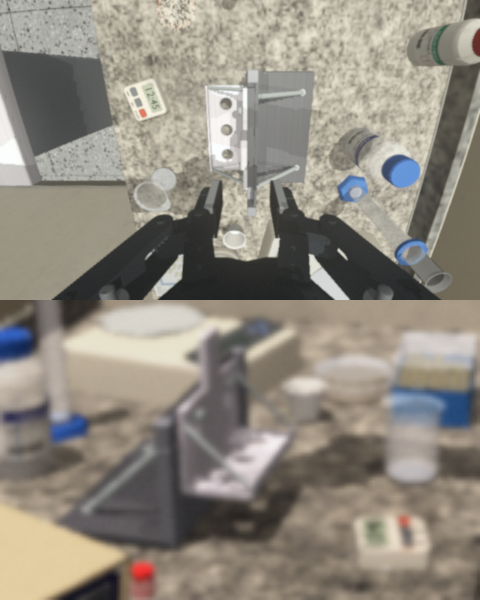

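The picture shows the shelf hanging level against the board, with the fingers clear and the other objects untouched. The tab top measures 0.168 m, the height expected for a shelf hanging fully home.

```bash
python3 -c "
from plant import r
print(r.finish_job())"
```

```text
the job is handed in; nothing more can be done
None
```

The shelf hangs level and fully home on both studs, close against the board, with the gripper clear. Wrist force readings stayed under about 10 N. The job is handed in, but no verdict came back.

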